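Switch the dry-block heater off and hold its tube block against the sprung stop

TASK

Before moving the block, flip the heater's toggle lever over to off. Then pick the rectangular aluminium tube block off the bench, set it flat and square on the heater's plate, centred in front of the sprung stop bar, and press its small end against the bar with a steady push of about 10 N (bar squeezed to about half its travel, never to the end of it) so that I can put the screws in. Finish while still gripping the block and pressing, and leave the other things on the bench where they are.

Things in the scene. Friction and masses are not known exactly. Their poses are not given: they have to be found in the camera images.
- heater: Fixed dry-block heater; yaw within 15 deg. Origin on the bench under the plate's centre, x away from the robot. White box 240 (x) x 200 (y) x 70 mm high; its top is the flat steel plate. The stop bar stands on the plate at +x; behind it a fixed fence (100 wide, 40 high, centred x = +98 mm). At -y a ledge (x -120..120, y -190..-100, 50 mm high) carries the toggle.
- toggle (a joint): Heater's switch lever, swings about the heater's y axis; hinge at (0, -145, 60) mm in the heater's frame. 1.2 rad = on: leans 0.6 rad to +x (away from the robot); 0 = off: leans 0.6 rad to -x (to the robot). Over-centre: falls into the nearer detent and stays; about 1 N at the knob moves it. Starts on.
- toggle_knob (a point): Centre of the black ball knob, 24 mm diameter, at the end of the lever's 10 mm thick steel shaft, 60 mm from the hinge; 110 mm above the bench in either detent, 120 mm half-way. Two black cheeks, 62 mm long and 10 mm high, stand on the ledge 14 mm to either side of the shaft.
- stop_bar (a joint): How far the sprung stop bar is squeezed, m: 0 = free, 0.02 = end of travel. It slides along the heater's +x; spring 1000 N/m without preload, so 0.010 means a push of 10 N.
- bar_face (a point): Centre of the stop bar's flat face, which looks to the heater's -x. Bar: 12 mm thick (x), 80 wide (y), 30 high (2 to 32 mm above the plate). Unsqueezed, the face is at x = +50, y = 0, z = 87 mm in the heater's frame; the point moves with the bar.
- block_center (a point): Centre (half-way up) of the loose aluminium tube block: rectangular, 70 (its x, the length) x 40 (its y) x 45 mm high, 8 dark bores in the top, 0.2 to 0.4 kg. Stands on the bench left of the heater, centre 22.5 mm up. The small ends (40 x 45 mm), facing its +x and -x, are alike. On the plate its centre is 92.5 mm above the bench.
- round_block: Bystander: loose round aluminium block, 58 mm diameter, 45 mm high, one wide bore; near the tube block. Origin: centre of the underside.
- beaker: Bystander: loose glass beaker, 64 mm diameter, 75 mm high; near the tube block. Origin: centre of the underside.
- jar: Bystander: white jar, 60 mm diameter, 70 mm high, to the right of the heater. Origin: centre of the underside.
- brush: Bystander: brush lying on the bench at the right front. Not listed and fixed: two amber bottles (200 mm high) and a test-tube rack (150 mm high) along the far edge of the bench, 0.8 to 0.9 m from the robot.

How it is judged:
By the outcome, as a careful person would: the job done as asked, in the order asked, and still so for the second after the job is handed in, while the arm keeps its last pose, push and grip.
It also fails if it takes over 64 s, if anything falls off the work surface, if the arm or the gripper's body presses on something with over 40 N, if the wrist force passes 120 N, or if a joint passes its speed limit or range.

ROBOT

A 7-joint arm with a two-finger parallel gripper is mounted at the origin on the work surface. World frame = base frame: x ahead of the robot, y to its left, z up, the work surface at z = 0. Lengths are in m, angles in rad, forces in N, time in s.
With the tool pointing down it reaches from about 0.4 to 0.9 m from the base axis. Payload 5.5 kg.
Tool frame: the origin (TCP) lies midway between the tips of the shut fingers; the grasp point (between the pads) lies 19 mm behind it (manip.grip_depth is the distance from the TCP to the grasp point, in m); z points along the fingers, y is the line along which they close (so a half turn about z gives the same grasp; the last joint's range is limited). The gripper opens to 92 mm and grips with 3 to 60 N. Pads are 19 mm wide; open, the fingers measure 130 mm over their backs; the gripper's body (75 mm by 190 mm) begins 47 mm behind the grasp point.
Start: joints at [-0.911, 0.501, -0.427, 1.55, 0.221, 1.138, -0.21], TCP at [0.251, 0.6, 0.227] pointing down, gripper open.
Joint ranges: [-2.88, 2.88], [-0.31, 2.03], [-1.54, 1.56], [0.2, 2.42], [-1.41, 4.55], [0.19, 2.02], [-2.57, 2.57]. Speed limits (rad/s): [2.57, 2.57, 3.14, 3.14, 3.14, 3.14, 3.14].

INTERFACE

Orientations are given as a unit quaternion [x, y, z, w].
In Python, from bench import manip, effector, viewer gives the robot as it stands. Calls block until the motion is done:
- manip.move_pose(position, orientation): joint-space move of the TCP to a pose.
- manip.servo_line(position, ori=None, vel=0.15): straight line of the TCP; ori=None keeps the orientation; vel is the mean speed in m/s.
- manip.movej(angles): joint-space move.
- effector.open_jaws() and effector.close(f_grip=None): open the fingers fully, or close them until they stop; f_grip is the grip in N (None keeps the last).
- manip.sleep(seconds).
- manip.solve_ik(position, orientation): joint angles nearest the present ones, or None.
- viewer.get_image(name): name is "side" or "top"; returns the picture (480x640x3 uint8, red, green, blue); there is no depth.
- viewer.get_calibration(name): a dict with "vfov" (degrees; the focal length in pixels is half the picture's height over the tangent of half this angle, whatever the lens; pixels are square), "cx", "cy" (the principal point, pixels), "dist_coeffs" ([k1, k2, p1, p2, k3] as OpenCV has them; the pictures are not rectified), "eye" and "attitude" of the camera in the world. Camera axes: x right, y down, z forward; pixel columns grow to the right and rows downward; lengths in m; the calibration is good to about 2 mm. A picture is of the moment at which its call begins. get_calibration takes no time and is no camera call.
A pose or a line that the arm cannot do raises manip.PlanningError and nothing moves.
- manip.hand_in(): hands the job in; it is judged then, once.
Readings, each from a call of its own:
- manip.current_clock(): time.
- manip.current_q(): joint angles.
- manip.current_joint_velocities(): joint speeds.
- manip.current_tau(): joint torques, N m.
- manip.current_tool_pos(): TCP position.
- manip.current_tcp_rot(): TCP orientation.
- manip.current_force(): force on the tool from outside, world axes, zero at the start.
- manip.current_wrist_torque(): the same for the moment, N m.
- manip.current_finger_gap(): finger opening in m.
- manip.current_gripper_force(): force on a finger pad.
Only numpy, scipy, OpenCV 4.12 (cv2) and the standard library are available. Lean on these libraries where they do the work, as an engineer would, in place of code of your own. Each camera call takes 0.05 s, during which the arm holds its last target. There are 200 camera calls.

## Working session

There is one attempt and no reset: what is moved stays moved. The work goes in short steps, each a Python script; the robot and the scene stay as the last script left them, time stands still between calls to the robot, and variables do not carry over. Pictures are saved under pics/ and viewed, at most 10 in all, crops included, and the job is handed in when it is done.

```bash
mkdir -p pics; ls
python3 - <<'E'
from bench import manip, effector, viewer
import cv2
for n in("top","side"):
    cv2.imwrite(f"pics/{n}0.png",viewer.get_image(n)[...,::-1]); print(n,viewer.get_calibration(n))
print(manip.current_clock(),manip.current_tcp_rot(),manip.grip_depth)
E
```

```text
pics
top {'vfov': 48.554076030505904, 'cx': 327.1658755069957, 'cy': 228.92247257798599, 'dist_coeffs': array([-0.0845765,  0.       ,  0.       ,  0.       ,  0.       ]), 'eye': array([ 0.34726108, -0.06488097,  1.57252117]), 'attitude': array([-0.7024769 ,  0.71031039, -0.03021583,  0.03274681])}
side {'vfov': 45.18258544442753, 'cx': 313.4868908647153, 'cy': 243.38207646524828, 'dist_coeffs': array([-0.16621066,  0.        ,  0.        ,  0.        ,  0.        ]), 'eye': array([ 0.72835669, -1.06851668,  0.94143321]), 'attitude': array([ 0.8957872 ,  0.10302752, -0.05991564, -0.42820642])}
0.1 [ 1.97049514e-01  9.80393155e-01 -8.40390349e-04 -2.10422505e-04] 0.0188
```

View pics/top0.png

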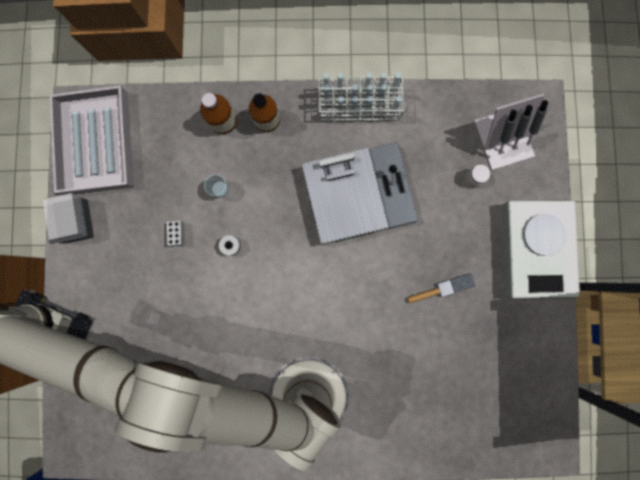

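View pics/side0.png

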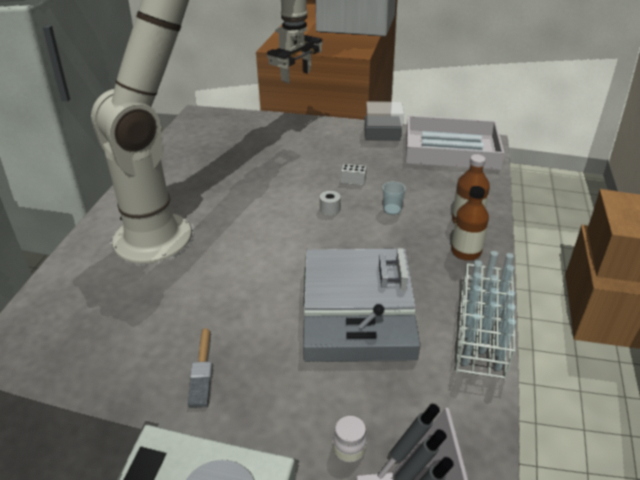

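The top view shows the block at about (174,233), the round block at (228,245), the beaker at (215,187) and the jar at (481,174). The plate spans roughly (304,165) to (386,240). In the side view the knob is at (378,310), leaning to +x. I'll zoom in and measure.

```bash
cat > h.py <<'E'
import numpy as np, cv2
from scipy.spatial.transform import Rotation as R
from bench import manip, effector, viewer
def cam(n):
    c=viewer.get_calibration(n); f=240/np.tan(np.radians(c['vfov'])/2)
    K=np.array([[f,0,c['cx']],[0,f,c['cy']],[0,0,1.]]); return K,c['dist_coeffs'],c['eye'],R.from_quat(c['attitude']).as_matrix()
def ray(n,px):
    K,d,e,M=cam(n); u=cv2.undistortPoints(np.array(px,float).reshape(-1,1,2),K,d)[:,0]
    return e,np.c_[u,np.ones(len(u))]@M.T
def onz(n,px,z):
    e,r=ray(n,px); return e+r*((z-e[2])/r[:,2])[:,None]
def proj(n,P):
    K,d,e,M=cam(n); return cv2.projectPoints((np.atleast_2d(P)-e)@M,np.zeros(3),np.zeros(3),K,d)[0][:,0]
def tri(pa,pb):
    ea,ra=ray('top',[pa]);eb,rb=ray('side',[pb]);ra,rb=ra[0],rb[0]
    s,t=np.linalg.lstsq(np.c_[ra,-rb],eb-ea,rcond=None)[0]; A,B=ea+s*ra,eb+t*rb
    return (A+B)/2,np.linalg.norm(A-B)
E
python3 - <<'E'
from h import *
I=cv2.imread('pics/top0.png')
a=cv2.resize(I[138:248,296:424],None,fx=4,fy=4,interpolation=cv2.INTER_CUBIC)
b=cv2.resize(I[208:263,160:228],None,fx=4,fy=4,interpolation=cv2.INTER_CUBIC)
S=cv2.imread('pics/side0.png')
c=cv2.resize(S[155:220,315:383],None,fx=4,fy=4,interpolation=cv2.INTER_CUBIC)[:220]
out=np.zeros((440,784,3),np.uint8); out[:,:512]=a; out[:220,512:]=b; out[220:,512:]=c
cv2.imwrite('pics/zoom0.png',out)
print(onz('top',[[174,233],[228,245]],.045), onz('top',[[304,165],[386,232]],.07), tri((392,169),(378,310)))
print(proj('top',manip.current_tool_pos()))
hsv=cv2.cvtColor(I,cv2.COLOR_BGR2HSV); print(hsv[200,340],hsv[200,398],hsv[250,340],hsv[223,168],hsv[250,174])
E
```

```text
[[0.47683575 0.38477901 0.045     ]
 [0.44036519 0.22646167 0.045     ]] [[ 0.66641815  0.00424764  0.07      ]
 [ 0.47083772 -0.22693059  0.07      ]] (array([ 0.64525442, -0.24351151,  0.10644832]), np.float64(0.0013575089706210283))
[[ 71.17349003 315.82851809]]
[116  12 174] [105  23 134] [ 19  14 145] [ 70   5 152] [  8  16 124]
```

View pics/zoom0.png

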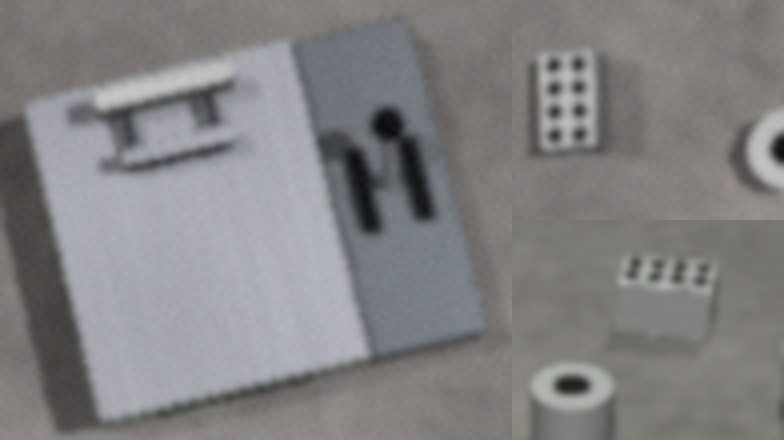

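Zoomed view: the plate corners are at zoom pixels (24,104), (292,40), (370,357) and (98,420). The knob is at (388,125), leaning to +x, and the block's bores run from (553,64) to (579,135). Next I'll fit these from masks in world coordinates.

Run:
```python
from h import *
I=cv2.imread('pics/top0.png')
def rect(m,z,name):
    cs=cv2.findContours(m,cv2.RETR_EXTERNAL,cv2.CHAIN_APPROX_NONE)[0]; c=max(cs,key=cv2.contourArea)[:,0]
    w=onz('top',c,z)[:,:2]; print(name,cv2.minAreaRect((w*1000).astype(np.float32)))
U=cv2.resize(I,None,fx=4,fy=4,interpolation=cv2.INTER_CUBIC)
def sub(x0,y0,x1,y1): return U[4*y0:4*y1,4*x0:4*x1]
def rect4(m,x0,y0,z,name):
    cs=cv2.findContours(m,cv2.RETR_EXTERNAL,cv2.CHAIN_APPROX_NONE)[0]; c=max(cs,key=cv2.contourArea)[:,0]
    w=onz('top',(c+.5)/4-.5+[x0,y0],z)[:,:2]; r=cv2.minAreaRect((w*1000).astype(np.float32)); print(name,r); return r
p=cv2.cvtColor(sub(290,130,430,255),cv2.COLOR_BGR2HSV); p=cv2.GaussianBlur(p,(9,9),0)
m=((p[...,0]>95)&(p[...,2]>153)).astype(np.uint8)*255
m=cv2.morphologyEx(m,cv2.MORPH_OPEN,np.ones((15,15)))
r=rect4(m,290,130,.07,'plate')
print((lambda b:b)(cv2.boxPoints(r)))
# hand-read corners check
z=np.array([[24,104],[292,40],[370,357],[98,420]]); w=onz('top',(z+.5)/4-.5+[296,138],.07)*1000
print(w[:,:2].round(1),w.mean(0).round(1),[np.linalg.norm(w[i]-w[i-1]).round(1) for i in range(4)])
d=(w[0]+w[1]-w[2]-w[3]);print('yaw',np.degrees(np.arctan2(d[1],d[0])), 'yaw_y',np.degrees(np.arctan2(*(lambda e:(-e[0],e[1]))(w[0]+w[3]-w[1]-w[2])[:2])))
b=cv2.cvtColor(sub(160,208,200,260),cv2.COLOR_BGR2GRAY)
for t in(170,185): rect4((b>t).astype(np.uint8)*255,160,208,.045,'block')
n,l,s,c=cv2.connectedComponentsWithStats((b<95).astype(np.uint8))
k=[i for i in range(1,n) if 15<s[i,4]<250]; q=onz('top',(c[k]+.5)/4-.5+[160,208],.045)*1000
print(q[:,:2].round(1),s[k,4],q.mean(0),cv2.minAreaRect(q[:,:2].astype(np.float32)))
```

```text
plate ((579.0192260742188, -111.10517883300781), (234.90904235839844, 194.04473876953125), 13.201606750488281)
[[ 442.51096   -43.470917]
 [ 486.8265   -232.38754 ]
 [ 715.52747  -178.73944 ]
 [ 671.2119     10.177185]]
[[ 670.5   11. ]
 [ 715.2 -182.2]
 [ 485.4 -233.3]
 [ 442.8  -39.9]] [ 578.5 -111.1   70. ] [np.float64(233.4), np.float64(198.4), np.float64(235.5), np.float64(198.0)]
yaw 12.56522158066832 yaw_y 12.720770474756034
block ((461.3831481933594, 386.2193298339844), (9.430932998657227, 9.616012573242188), 44.73655700683594)
block ((462.2982177734375, 386.76416015625), (2.2287683486938477, 2.1820507049560547), 89.4100112915039)
[[504.2 379. ]
 [503.7 397.1]
 [487.3 378.6]
 [486.6 396.4]
 [469.6 396. ]
 [470.4 377.7]
 [452.4 395.5]
 [453.1 377.3]] [69 66 59 64 66 66 72 71] [478.40772746 387.19051875  45.        ] ((478.3365173339844, 387.1294860839844), (51.325801849365234, 18.380834579467773), 1.7858554124832153)
```

```bash
cat >> h.py <<'E'
H0=np.array([.5785,-.111,0]); YAW=np.radians(12.7)
def W(x,y,z): return H0+R.from_euler('z',YAW).apply([x,y,z])   # heater frame -> world
def down(th): return (R.from_euler('z',th)*R.from_euler('x',np.pi)).as_quat()
B0=np.array([.4784,.3872]); BYAW=np.radians(1.8)
def st(): print('t',manip.current_clock(),'F',np.round(manip.current_force(),1),'p',np.round(manip.current_tool_pos(),4),'gap',manip.current_finger_gap(),'pad',manip.current_gripper_force())
E
python3 - <<'E'
from h import *
for k in(0,np.pi):
    for p,t in((np.array([.45,.05,.35]),YAW),(W(.075,-.145,.2),YAW),(W(.075,-.145,.092),YAW),(W(-.008,-.145,.092),YAW),(np.r_[B0,.008],BYAW),(W(.025,0,.08),YAW)):
        q=manip.solve_ik(p,down(t+k)); print(k,p.round(3),None if q is None else np.round(q,2))
E
```

```text
0 [0.45 0.05 0.35] [-0.32 -0.    0.15  1.87  0.    1.27 -1.52]
0 [ 0.684 -0.236  0.2  ] [ 0.07  0.64  0.36  1.39 -0.23  1.15 -0.89]
0 [ 0.684 -0.236  0.092] [ 0.05  0.76  0.38  1.46 -0.31  0.98 -0.84]
0 [ 0.603 -0.254  0.092] [ 0.06  0.65  0.42  1.66 -0.32  0.89 -0.74]
0 [0.478 0.387 0.008] [-0.86  0.69  0.19  1.78 -0.19  0.68 -2.11]
0 [ 0.603 -0.106  0.08 ] [-0.09  0.59  0.3   1.78 -0.23  0.81 -1.03]
3.141592653589793 [0.45 0.05 0.35] [-0.04  0.01 -0.13  1.86  0.    1.27  1.62]
3.141592653589793 [ 0.684 -0.236  0.2  ] [ 0.28  0.62  0.02  1.38 -0.02  1.14  2.1 ]
3.141592653589793 [ 0.684 -0.236  0.092] [ 0.34  0.73 -0.07  1.45  0.06  0.97  2.05]
3.141592653589793 [ 0.603 -0.254  0.092] [ 0.38  0.62 -0.02  1.65  0.02  0.87  2.14]
3.141592653589793 [0.478 0.387 0.008] [-0.46  0.72 -0.36  1.77  0.36  0.72  0.59]
3.141592653589793 [ 0.603 -0.106  0.08 ] [ 0.26  0.58 -0.17  1.76  0.13  0.81  1.82]
```

Run:
```python
from h import *
o=down(YAW+np.pi)
manip.move_pose([.45,.05,.35],o); effector.close(20)
manip.move_pose(W(.078,-.145,.2),o); st()
manip.servo_line(W(.078,-.145,.094),vel=.12); st()
manip.servo_line(W(-.006,-.145,.094),vel=.08); st()
manip.servo_line(W(.02,-.145,.094),vel=.12)
manip.servo_line(W(.02,-.145,.25),vel=.2)
manip.move_pose([.45,.15,.3],o); st()
S=viewer.get_image('side')[...,::-1];T=viewer.get_image('top')[...,::-1]
f=lambda a:cv2.resize(a,None,fx=3,fy=3,interpolation=cv2.INTER_CUBIC)
cv2.imwrite('pics/tog.png',np.hstack([f(S[240:365,295:425]),f(T[135:260,296:424])]))
```

```text
t 5.1667 F [-0.1  0.2  0.5] p [ 0.6872 -0.2335  0.2012] gap 0.00039966338621789965 pad 0.0
t 6.2 F [-0.2  0.   0.1] p [ 0.6873 -0.2356  0.0951] gap 0.0006365234987098609 pad 0.0
t 7.4 F [ 1.4 -0.2  0.9] p [ 0.6051 -0.2535  0.0941] gap 0.00018250027341685696 pad 0.42701554542873055
t 10.3167 F [ 0.2  0.1 -0.9] p [0.4507 0.149  0.2998] gap 0.0005445776436831541 pad 0.0
```

View pics/tog.png

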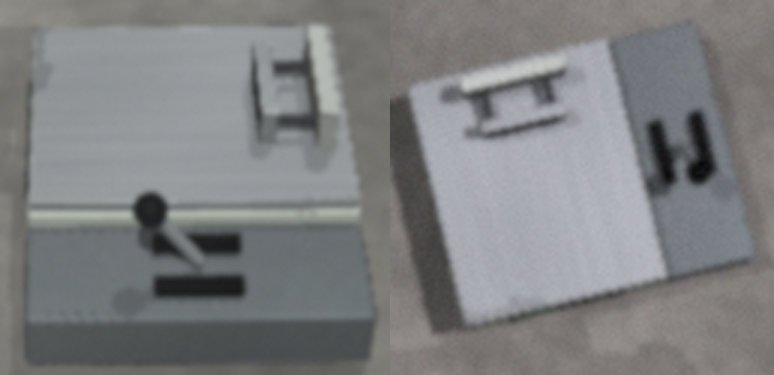

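The toggle is off: the knob now leans to -x, at (150,210) in the side crop. Now the grasp.

Run:
```python
from h import *
o=down(BYAW+np.pi)
manip.move_pose(np.r_[B0,.15],o); effector.open_jaws()
manip.servo_line(np.r_[B0,.009],vel=.12); st()
effector.close(45); st()
manip.servo_line(np.r_[B0,.03],vel=.06); st()
manip.servo_line(np.r_[B0,.20],vel=.2); st()
oh=down(YAW+np.pi)
manip.move_pose(W(-.02,0,.2),oh); 
manip.servo_line(W(-.02,0,.10),vel=.12); st()
T=viewer.get_image('top')[...,::-1];S=viewer.get_image('side')[...,::-1]
cv2.imwrite('pics/T1.png',T);cv2.imwrite('pics/S1.png',S)
f=lambda a:cv2.resize(a,None,fx=3,fy=3,interpolation=cv2.INTER_CUBIC)
cv2.imwrite('pics/hold.png',np.hstack([f(S[200:365,295:425]),f(T[120:285,290:424])]))
```

```text
t 14.2917 F [-0.3  0.6  0.6] p [0.479  0.3878 0.0099] gap 0.09173251021626813 pad 0.0
t 15.15 F [-0.   0.1  0.1] p [0.4784 0.3873 0.009 ] gap 0.040127809455208274 pad 44.99476611614227
t 15.65 F [ 0.2 -0.5 -3.3] p [0.4787 0.3874 0.0306] gap 0.03959666825226612 pad 44.99408841133118
t 16.65 F [ 0.1 -0.4 -5. ] p [0.4775 0.3864 0.1985] gap 0.039904841930676595 pad 44.99404549598694
t 19.4833 F [ 1.  -0.1 -2.8] p [ 0.5597 -0.1154  0.1007] gap 0.0395580209725016 pad 44.99407410621643
```

View pics/hold.png

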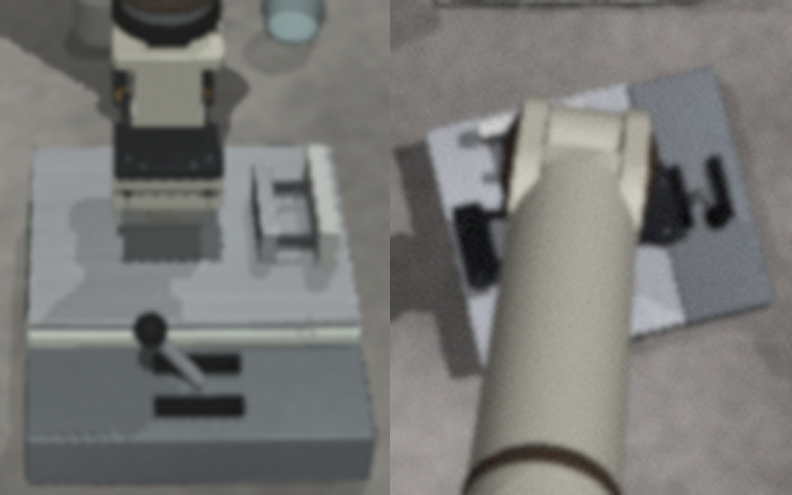

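The block is held over the plate, in line with the bar in the side crop, with its underside at about (165,207). The arm hides it in the top view, so I'll check the lateral centre against the bar and fence in the earlier top picture.

Run:
```python
from h import *
I=cv2.imread('pics/top0.png'); G=cv2.GaussianBlur(cv2.resize(cv2.cvtColor(I,cv2.COLOR_BGR2GRAY),None,fx=4,fy=4,interpolation=cv2.INTER_CUBIC),(5,5),0)
Ri=R.from_euler('z',-YAW)
g=G[4*150:4*182,4*310:4*362]
for t in(195,205,215):
    n,l,s,c=cv2.connectedComponentsWithStats((g>t).astype(np.uint8))
    for i in range(1,n):
        if s[i,4]>150:
            y,x=np.nonzero(l==i); 
            for z in(.102,.11):
                h=Ri.apply(onz('top',(np.c_[x,y]+.5)/4-.5+[310,150],z)-H0)*1000
                a=np.percentile(h,[1,99],axis=0); d=cv2.fitLine(h[:,:2].astype(np.float32),cv2.DIST_L2,0,.01,.01)[:2,0]
                print(t,z,s[i,4],'x',a[:,0].round(1),'y',a[:,1].round(1),a[:,1].mean().round(1),'tilt',np.degrees(np.arctan(d[0]/d[1])).round(2))
# plate lateral edges in heater frame, profiles at several x
for hx in(-90,-60,-30,0):
    ys=np.arange(-125,125,.5); P=proj('top',np.array([W(hx/1000,v/1000,.07) for v in ys])).astype(np.float32)
    v=cv2.remap(G,(P[:,0]*4+1.5),(P[:,1]*4+1.5),cv2.INTER_LINEAR)[:,0].astype(float); d=np.diff(cv2.GaussianBlur(v[:,None],(1,9),0)[:,0])
    print(hx,ys[d[:120].argmax()],ys[300+d[300:].argmin()])
```

```text
-90 -99.0 99.0
-60 -98.5 98.0
-30 -97.5 98.0
0 -113.0 98.5
```

Run:
```python
from h import *
G=cv2.resize(cv2.cvtColor(cv2.imread('pics/top0.png'),cv2.COLOR_BGR2GRAY),None,fx=4,fy=4,interpolation=cv2.INTER_CUBIC)
def prof(xs,ys,z):
    P=proj('top',np.array([W(a/1000,b/1000,z) for a,b in zip(xs,ys)])).astype(np.float32)
    return cv2.GaussianBlur(cv2.remap(G,P[:,0]*4+1.5,P[:,1]*4+1.5,cv2.INTER_LINEAR).astype(np.float32),(1,9),0)[:,0]
ys=np.arange(-70,70.5,.5)
for z,xs in((.11,(92,96,100)),(.102,(52,55,58))):
    for x in xs:
        v=prof(np.full(len(ys),x),ys,z); d=np.diff(v); print(z,x,'rise',ys[d[:120].argmax()],'fall',ys[160+d[160:].argmin()],v[::20].round())
xs=np.arange(30,115,.5)
for y in(-25,0,25): print(y,list(zip(xs[::5],prof(xs,np.full(len(xs),y),.102)[::5].round().astype(int))))
```

```text
0.11 92 rise -30.0 fall 49.0 [168. 164. 144. 142. 141. 139. 141. 147. 151. 157. 147. 145. 122.  99.
 110.]
0.11 96 rise -47.0 fall 50.5 [169. 168. 165. 185. 185. 186. 189. 191. 190. 192. 191. 188. 158. 104.
 120.]
0.11 100 rise -49.0 fall 49.5 [171. 168. 175. 189. 191. 190. 194. 193. 197. 194. 194. 194. 167. 135.
 144.]
0.102 52 rise -12.5 fall 40.0 [171. 167. 162. 147. 140. 141. 140. 138. 136. 136. 138. 120. 108. 154.
 169.]
0.102 55 rise -37.5 fall 40.0 [172. 167. 164. 162. 168. 169. 167. 162. 162. 159. 160. 137. 109. 156.
 168.]
0.102 58 rise -38.5 fall 40.0 [169. 169. 169. 166. 167. 169. 168. 166. 167. 163. 157. 135. 133. 163.
 167.]
-25 [(np.float64(30.0), np.int64(169)), (np.float64(32.5), np.int64(170)), (np.float64(35.0), np.int64(163)), (np.float64(37.5), np.int64(158)), (np.float64(40.0), np.int64(149)), (np.float64(42.5), np.int64(127)), (np.float64(45.0), np.int64(95)), (np.float64(47.5), np.int64(79)), (np.float64(50.0), np.int64(105)), (np.float64(52.5), np.int64(142)), (np.float64(55.0), np.int64(164)), (np.float64(57.5), np.int64(167)), (np.float64(60.0), np.int64(156
[... 2425 characters left out ...]
p.float64(65.0), np.int64(126)), (np.float64(67.5), np.int64(126)), (np.float64(70.0), np.int64(125)), (np.float64(72.5), np.int64(126)), (np.float64(75.0), np.int64(126)), (np.float64(77.5), np.int64(126)), (np.float64(80.0), np.int64(123)), (np.float64(82.5), np.int64(114)), (np.float64(85.0), np.int64(96)), (np.float64(87.5), np.int64(83)), (np.float64(90.0), np.int64(93)), (np.float64(92.5), np.int64(129)), (np.float64(95.0), np.int64(166)), (np.float64(97.5), np.int64(188)), (np.float64(100.0), np.int64(197)), (np.float64(102.5), np.int64(196)), (np.float64(105.0), np.int64(187)), (np.float64(107.5), np.int64(172)), (np.float64(110.0), np.int64(154)), (np.float64(112.5), np.int64(135))]
```

Everything agrees within 1 mm: the bar and fence centre is at y of about +0.6 mm, the yaw is right and the bar face is at x of about 51 mm. Next, lower with force feedback.

```bash
cat >> h.py <<'E'
def F(n=8):
    a=[]
    for _ in range(n): a.append(manip.current_force()); manip.sleep(.02)
    return R.from_euler('z',-YAW).apply(np.mean(a,0))
def hp(): return R.from_euler('z',-YAW).apply(manip.current_tool_pos()-H0)*1000
E
python3 - <<'E'
from h import *
manip.servo_line(W(-.02,.0006,.084),vel=.05); manip.sleep(.3); b=F(15); print('base',b.round(2),hp().round(2))
z=.082
while z>.0735:
    manip.servo_line(W(-.02,.0006,z),vel=.02); f=F(); print(round(z,4),hp().round(2),(f-b).round(2))
    if f[2]-b[2]>2: break
    z-=.0007 if z<.0805 else .001
print(manip.current_clock(),'zcmd',z, R.from_quat(manip.current_tcp_rot()).as_euler('xyz',degrees=True))
E
```

```text
base [ 0.12  0.14 -3.34] [-19.97   0.6   84.09]
0.082 [-20.05   0.61  81.95] [-0.23 -0.01 -0.21]
0.081 [-20.     0.61  80.99] [-0.01 -0.04 -0.28]
0.08 [-19.97   0.59  80.  ] [-0.34 -0.11 -0.17]
0.0793 [-19.98   0.6   79.32] [-0.19 -0.23 -0.18]
0.0786 [-19.85   0.57  78.92] [-1.28  0.38  4.4 ]
22.5167 zcmd 0.07859999999999999 [-1.79993458e+02  1.82043714e-02 -1.67296700e+02]
```

Run:
```python
from h import *
Z=.0787
manip.servo_line(W(.010,.0006,Z),vel=.04); print(hp().round(2),F().round(2))
x=.012
while x<.034:
    manip.servo_line(W(x,.0006,Z),vel=.02); f=F(); print(round(x*1000,1),hp().round(2),f.round(2))
    if -f[0]>8: break
    x+=.0015
print(manip.current_clock())
T=viewer.get_image('top')[...,::-1];S=viewer.get_image('side')[...,::-1]
cv2.imwrite('pics/S2.png',S)
f=lambda a:cv2.resize(a,None,fx=4,fy=4,interpolation=cv2.INTER_CUBIC)
cv2.imwrite('pics/press.png',f(S[230:365,295:425]))
```

```text
[9.470e+00 4.000e-02 7.895e+01] [-4.23 -0.35  5.18]
12.0 [1.130e+01 5.000e-02 7.896e+01] [-4.81  0.18  5.83]
13.5 [1.261e+01 5.000e-02 7.897e+01] [-5.62 -0.13  6.02]
15.0 [1.414e+01 5.000e-02 7.896e+01] [-5.61 -0.03  6.09]
16.5 [1.565e+01 5.000e-02 7.897e+01] [-5.26  0.02  6.26]
18.0 [1.683e+01 4.000e-02 7.898e+01] [-6.02  0.05  7.3 ]
19.5 [1.763e+01 4.000e-02 7.900e+01] [-8.35  0.39  9.05]
25.85
```

View pics/press.png

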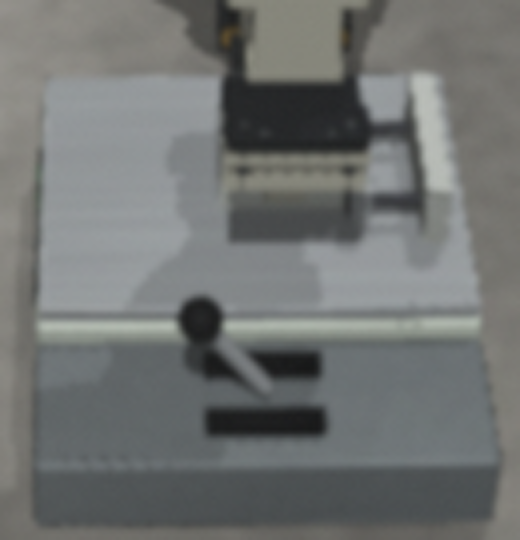

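The side view at (290,190) shows the block flat on the plate and touching the bar. Friction from too much downward force is masking the spring push, so I'll ease the down-force and continue, controlling on Fz and displacement.

```bash
cat >> h.py <<'E'
def step(x,z,vel=.02):
    manip.servo_line(W(x,.0006,z),vel=vel); f=F(10); h=hp(); print('cmd',round(x*1e3,2),round(z*1e3,2),'at',h.round(2),'F',f.round(2)); return f,h
E
python3 - <<'E'
from h import *
x,z=.0195,.0787
for _ in range(6):
    f,h=step(x,z)
    if f[2]<-1: break
    z+=np.clip((f[2]+2)/14e3,.0001,.0006)
for _ in range(4):
    x+=.0015; f,h=step(x,z); z+=np.clip((f[2]+1.5)/14e3,-.0003,.0003)
print(z,manip.current_clock())
E
```

```text
cmd 19.5 78.7 at [1.762e+01 1.000e-02 7.899e+01] F [-8.65  0.33  9.03]
cmd 19.5 79.3 at [18.3   0.13 79.02] F [-5.44 -0.47  3.68]
cmd 19.5 79.71 at [19.06  0.57 79.14] F [-2.68 -1.5  -3.7 ]
cmd 21.0 79.71 at [20.39  0.66 79.28] F [-4.22 -1.61 -5.22]
cmd 22.5 79.44 at [21.79  0.68 79.3 ] F [-5.44 -1.31 -3.53]
cmd 24.0 79.3 at [22.99  0.7  79.28] F [-6.79 -1.31 -1.9 ]
cmd 25.5 79.27 at [24.11  0.72 79.26] F [-8.01 -0.86 -1.02]
0.07930151607890064 28.8667
```

Run:
```python
from h import *
x,z=.0265,.0791
for _ in range(6):
    f,h=step(x,z)
    dx=(26.25-h[0])/1e3
    if abs(dx)<.0003 and -1.5<f[2]<4 and h[2]<79.1: break
    x+=np.clip(dx,-.001,.001); z+= -.0001 if h[2]>79.08 and f[2]<3 else 0
manip.sleep(.5); f,h=step(x,z)
print((R.from_quat(down(YAW+np.pi)).inv()*R.from_quat(manip.current_tcp_rot())).as_rotvec(degrees=True).round(2),manip.current_wrist_torque()); st()
S=viewer.get_image('side')[...,::-1];cv2.imwrite('pics/S3.png',S)
cv2.imwrite('pics/press2.png',cv2.resize(S[235:315,330:425],None,fx=7,fy=7,interpolation=cv2.INTER_CUBIC))
```

```text
cmd 26.5 79.1 at [24.93  0.7  79.19] F [-8.49 -0.72  0.36]
cmd 27.5 79.0 at [25.71  0.76 79.14] F [-9.59 -0.77  0.96]
cmd 28.04 78.9 at [26.16  0.69 79.08] F [-9.76 -0.48  2.13]
cmd 28.04 78.9 at [26.19  0.73 79.1 ] F [-10.09  -0.69   1.5 ]
[-0.04  0.19  0.01] [-0.46041304  1.83010839  0.12408566]
t 31.0333 F [-9.7 -2.   0.5] p [ 0.6039 -0.1045  0.0791] gap 0.03974569329824561 pad 45.00141799449921
```

View pics/press2.png

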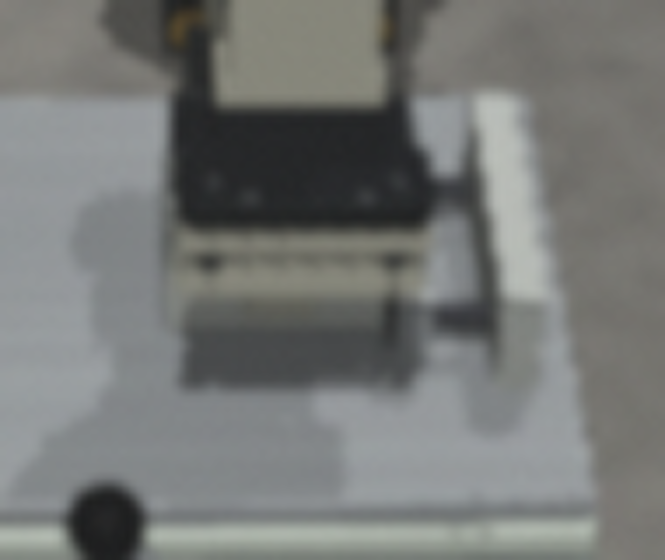

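The block sits flat on the plate, from (180,330) to (420,330) in the crop, held against the bar. The visible gap from bar to fence has shortened by about 4 px, which fits the roughly 10 mm squeeze. The push is steady at about 10 N, so I'm handing in.

Run:
```python
from h import *
print(hp().round(2),F().round(2)); print(manip.hand_in())
```

```text
[26.17  0.73 79.09] [-9.91 -0.47  1.54]
the job is handed in; nothing more can be done
None
```

The job is handed in: the toggle is off, and the block is flat and square on the plate (about 1 mm from centre), still gripped and pressing the bar at about 10 N with about 9.9 mm of squeeze, estimated from arm position and wrist force.

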